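# Lock a collar into the welding fixture

### The job

Load the welding fixture: put the brass-coloured collar with the wide hole (not the steel one, not the solid slug) over the fixture's pin and push it down until the red sleeve under it is fully home. Then turn the yellow keeper arm by its black knob, all the way round over the collar to its stop, and let go.

Things in the scene. Friction and masses are not known exactly. Their poses are not given: they have to be found in the camera images.
- collar: Brass-coloured ring standing on the table, 50 mm outside diameter, 34 mm through hole, 40 mm high, 0.33 kg. Origin: centre of its underside, z up. Two look-alikes of the same outside size stand near it: a grey steel collar with an 18 mm hole too narrow for the pin, and a solid brass-coloured slug.
- fixture: Blue plate fixed to the table, 185 x 120 x 12 mm. Origin: on the pin's axis at table height; z up, x from the pin to the arm's upright hinge axis, 80 mm away (post 26 mm thick, top with the arm). Plate: x -65 to +120, y -60 to +60 mm. Steel pin 28 mm thick to 40 mm above the table, tapering to 10 mm at its tip, 56 mm high. A collar fully home has its underside at 18 and top at 58 mm.
- sleeve (a joint): Red ring around the pin's foot, 54 mm outside diameter, on which the collar stands. Metres: 0 raised (its top 30 mm above the table), 0.012 pushed down to its stop (top at 18 mm). About 9 N of friction: the collar's weight does not move it, and it stays where it is left.
- keeper (a joint): Yellow level arm, 24 mm wide, 62 to 74 mm above the table; passes over the collar only if that is pushed home. Upright round black knob, 20 mm thick, 120 mm from the hinge axis, 74 to 114 mm above the table. Radians, counter-clockwise from above: the arm points from the hinge at 1.396 + value from the fixture's x; 0 open, 1.745 closed stop, over the pin. 0.2 N m friction; stays where left.
Things that resemble listed ones, but are neither listed nor needed, are in the scene too. Leave any green or orange look-alike of the collar alone.

How it is judged:
By the outcome, as a careful person would: the job done as asked, in the order asked, and still so for the second after the job is handed in, with the robot touching nothing.
It also fails if it takes over 64 s, if anything falls off the work surface, if the arm or the gripper's body presses on something with over 40 N, if the wrist force passes 120 N, or if a joint passes its speed limit or range.

### The arm

A 6-joint arm with a two-finger parallel gripper is mounted at the origin on the work surface. World frame = base frame: x ahead of the robot, y to its left, z up, the work surface at z = 0. Lengths are in m, angles in rad, forces in N, time in s.
With the tool pointing down it reaches from about 0.425 to 1.125 m from the base axis. Payload 14.9 kg.
Tool frame: the origin (TCP) lies at the very end of the fingers, on their centre line; the grasp point (between the pads) lies 19 mm behind it; z points along the fingers, y is the direction in which the jaws open and shut (so a half turn about z gives the same grasp; the last joint's range is limited). The gripper opens to 91 mm and grips with 3 to 60 N. Pads are 32 mm wide; open, the fingers measure 118 mm over their backs; the gripper's body (76 mm by 178 mm) begins 60 mm behind the grasp point.
Start: joints at [1.09, 0.379, 1.734, -0, 1.028, -0.033], TCP at [0.303, 0.631, 0.214] pointing down, gripper open.
Joint ranges: [-2.77, 2.77], [-0.74, 2.19], [0, 2.66], [-1.06, 4.2], [0.31, 2.87], [-3.08, 3.08]. Speed limits (rad/s): [1.89, 1.89, 2.39, 3.14, 3.14, 3.14].

### API

Orientations are given as a unit quaternion [x, y, z, w].
In Python, from workcell import telemetry, optics, order, nets gives the robot as it stands.
- The arm moves only by the shell command python3 -m crank 'ROWS' [FORCE]. ROWS is JSON, one flat list of numbers, 5 for each row, row after row: the shift along the tool's x, y, z in units of 40 mm (1.0 is 40 mm), then the turn about the tool's z in units of 6 degrees (1.0 is 6 degrees), then the finger opening in mm, from 0 to 91.2. In form: [x, y, z, spin, gripper, x, y, z, spin, gripper, ...]. A call has 1 to 8 rows; each row is the pose to reach, as a shift and turn from the pose commanded when the call began, along the tool's axes at that moment; what a row does not reach only later rows make up. A row lasts 1/12 s, in which the tool goes at most 41.7 mm and 7.16 degrees, less where a joint would pass 70% of its speed; a pose out of reach is approached as far as the arm can. A call with a gripper value outside its range is refused whole. The fingers move at their own pace and stop on an object; FORCE is the grip in N (left out, the last holds). Time passes only in rows, so rows that repeat a pose let the fingers close. It gives the time, the measured TCP pose, the force and the opening at its end, in the units of the state.
- telemetry.observe(): the state, without advancing time (a new reading comes with each control period).
- optics.get_image(name): name is "scene" or "top" or "wrist"; returns a dict with "frame" (400x640x3 uint8, red, green, blue), "fovy" (degrees; the focal length in pixels is half the picture's height over the tangent of half this angle, whatever the lens; pixels are square), "cx", "cy" (the principal point, pixels), "rvec" (rotation vector, rad) and "tvec" (3), from world to camera coordinates, as OpenCV has them. Camera axes: x right, y down, z forward; pixel columns grow to the right and rows downward; lengths in m; the calibration is good to about 2 mm. A picture is of the moment at which its call begins. There is no depth.
- order.close_job(): hands the job in, once; it reports no verdict.
Trained networks look in a picture, given as the dict that the camera call returned (one of the last four; its "shot" number tells which), for a name from the list of things; names that differ only in an ending like _2 or _b are one class to them, and where a whole thing is asked for, a point or a joint stands for the part that bears it (a point fixed in the world has none). Each returns a list of dicts, best first, with "score" (0 to 1); they miss things now and then, are a little off and sometimes report something else, mostly with a low value. They report only what shows in the picture. A call takes as long as a camera call. They do not tell look-alikes from the thing itself.
- nets.boxes_of(picture, name): "at" ([row, column] in pixels, amid what is visible of it).
- nets.masks_of(picture, name): "mask" (400x640 bool, what is visible of it) and "at" ([row, column] in pixels, amid what is visible of it).
The state is a dict: "time": time; "q": joint angles; "dq": joint speeds; "effort": joint torques, N m; "ee_pos": TCP position; "eef_rot": TCP orientation; "contact_force": force on the tool from outside, world axes, zero at the start; "ft_torque": the same for the moment, N m; "gripper_width": finger opening in m.
Only numpy, scipy, OpenCV 4.12 (cv2) and the standard library are available. Lean on these libraries where they do the work, as an engineer would, in place of code of your own. Each camera call takes 0.05 s, during which the arm holds its last target.

## Working session

There is one attempt and no reset: what is moved stays moved. The work goes in short steps, Python scripts to look and compute and a shell command to move; the robot and the scene stay as the last step left them, time stands still between calls to the robot, and variables do not carry over. Pictures are saved under pics/ and viewed, and the job is handed in when it is done.

```bash
ls; mkdir -p pics; python3 - <<'E'
from workcell import telemetry, optics
import cv2
print(telemetry.observe())
for n in ("scene","top","wrist"):
    p=optics.get_image(n); cv2.imwrite(f"pics/a_{n}.png",p["frame"][:,:,::-1])
    print(n,p["fovy"],p["cx"],p["cy"],p["rvec"],p["tvec"],[k for k in p])
E
```

```text
pics
{'time': 0.0, 'q': array([ 1.08970521e+00,  3.79438198e-01,  1.73479349e+00, -7.38851470e-06,
        1.02850405e+00, -3.32683740e-02]), 'dq': array([-0.00161956,  0.00207176, -0.00088151, -0.00068237, -0.00144978,
        0.00015952]), 'effort': array([-8.41579149e-04, -7.63710666e+01, -4.34373951e+01,  6.50328398e-02,
        4.23395529e-02, -7.32977651e-05]), 'ee_pos': array([0.30289965, 0.63061706, 0.21326124]), 'eef_rot': array([ 2.22043143e-01,  9.75036674e-01, -5.53551591e-04, -1.42315546e-04]), 'contact_force': array([-0.68111377,  0.71766733,  0.63061718]), 'ft_torque': array([-0.01958936, -0.00383797,  0.06014437]), 'gripper_width': 0.0910415576151536}
scene 51.62754240770251 321.09602441144824 203.57847461120213 [ 2.30622614  1.24347141 -0.3717083 ] [-0.18377511 -0.40909124  1.04408412] ['frame', 'fovy', 'cx', 'cy', 'rvec', 'tvec', 'shot']
top 45.72673877041635 313.8480372368044 210.68746036232434 [-2.22088699  2.2186049  -0.07195228] [-0.16641249  0.51155892  0.93302727] ['frame', 'fovy', 'cx', 'cy', 'rvec', 'tvec', 'shot']
wrist 68.03127306592944 313.3099672983109 197.83864756785403 [-2.46869256 -1.55263966 -0.20187393] [-0.69953421 -0.02958321  0.38959375] ['frame', 'fovy', 'cx', 'cy', 'rvec', 'tvec', 'shot']
```

View pics/a_scene.png

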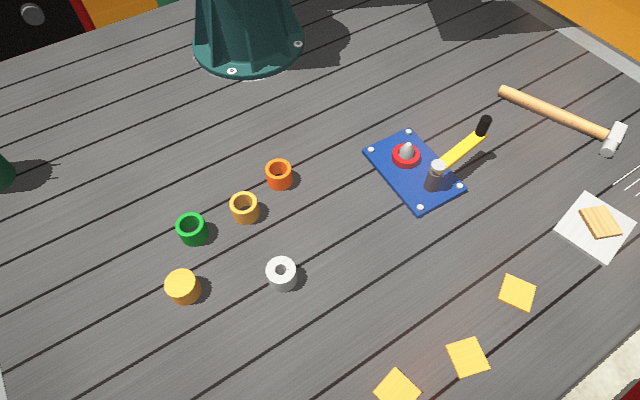

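View pics/a_top.png

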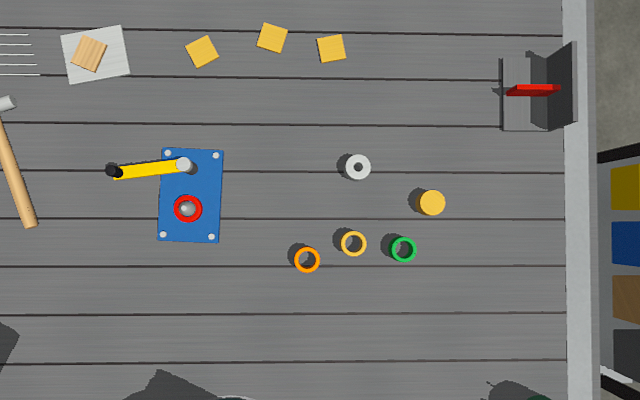

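View pics/a_wrist.png

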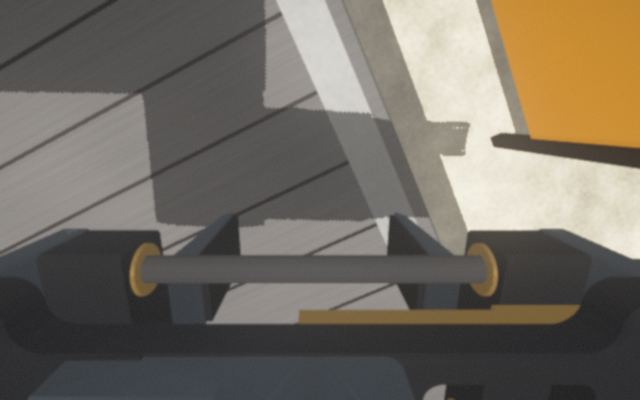

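```bash
cat > h.py <<'E'
import numpy as np, cv2
def K(p):
    f=200/np.tan(np.radians(p["fovy"])/2); return np.array([[f,0,p["cx"]],[0,f,p["cy"]],[0,0,1.]])
def proj(p,X): return cv2.projectPoints(np.float64(X).reshape(-1,3),np.float64(p["rvec"]),np.float64(p["tvec"]),K(p),None)[0].reshape(-1,2)
def back(p,uv,z):
    R=cv2.Rodrigues(np.float64(p["rvec"]))[0]; t=np.float64(p["tvec"]); c=-R.T@t
    d=R.T@np.linalg.inv(K(p))@np.array([uv[0],uv[1],1.]); return c+d*(z-c[2])/d[2]
def crop(p,u,v,h,fn,s=6):
    f=p["frame"][max(0,v-h):v+h,max(0,u-h):u+h,::-1]; cv2.imwrite(fn,cv2.resize(f,None,fx=s,fy=s,interpolation=cv2.INTER_CUBIC))
E
python3 - <<'E'
from h import *
from workcell import optics,nets
for n,c,f in (("scene",(244,207),(420,165)),("top",(353,243),(180,190))):
    p=optics.get_image(n)
    crop(p,*c,32,f"pics/b_col_{n}.png",7); crop(p,*f,70,f"pics/b_fix_{n}.png",5)
    for nm in ("collar","fixture","sleeve","keeper"):
        for r in nets.masks_of(p,nm):
            m=r["mask"]; ys,xs=np.nonzero(m)
            print(n,nm,round(r["score"],2),np.round(r["at"],1),m.sum(),xs.min(),xs.max(),ys.min(),ys.max(), "z40:",back(p,r["at"][::-1],.04 if nm=="collar" else .03)[:2].round(4))
a=cv2.imread("pics/b_col_scene.png");b=cv2.imread("pics/b_col_top.png")
cv2.imwrite("pics/b_col.png",cv2.resize(np.hstack([a,b]),(800,400)))
E
```

```text
scene collar 0.97 [227.4 190.5] 785 176 208 213 245 z40: [ 0.4459 -0.3399]
scene collar 0.85 [210.6 244.4] 786 230 259 191 224 z40: [ 0.4668 -0.2469]
scene collar 0.76 [172.7 278.9] 651 266 291 159 189 z40: [ 0.4284 -0.1546]
scene fixture 0.75 [165.6 421.9] 5763 363 492 114 218 z40: [0.5578 0.085 ]
scene sleeve 0.7 [160.7 403.8] 355 392 419 144 168 z40: [0.5295 0.0638]
scene keeper 0.72 [145.4 461.7] 972 431 491 115 172 z40: [0.5627 0.1835]
top collar 0.79 [246.8 407.5] 393 388 415 237 261 z40: [ 0.4411 -0.3464]
top collar 0.62 [239.1 359.6] 349 339 365 231 254 z40: [ 0.4561 -0.2533]
top collar 0.62 [267.7 311.9] 296 294 318 246 272 z40: [ 0.4012 -0.1612]
top fixture 0.67 [189.2 184. ] 6507 105 223 146 242 z40: [0.5523 0.0861]
top sleeve 0.85 [203.5 192.6] 435 173 202 195 222 z40: [0.5247 0.0693]
top keeper 0.63 [170.7 147.8] 1195 105 190 157 179 z40: [0.5879 0.1557]
```

View pics/b_col.png

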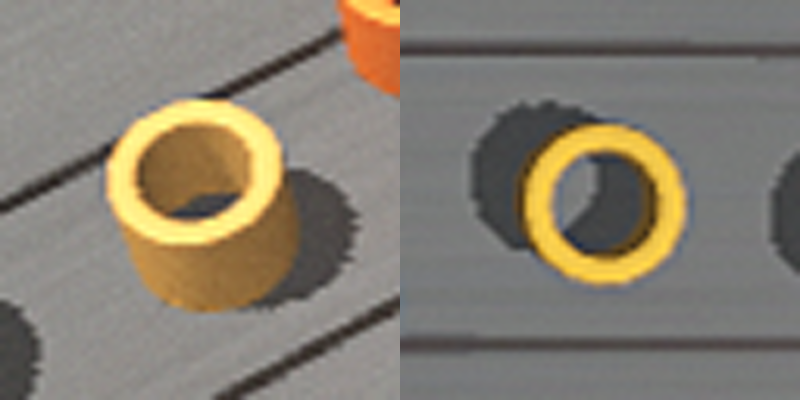

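```bash
python3 -c "
import cv2,numpy as np
a=cv2.imread('pics/b_fix_scene.png');b=cv2.imread('pics/b_fix_top.png');print(a.shape,b.shape)
cv2.imwrite('pics/b_fix_scene2.png',cv2.resize(a,(590,590)));cv2.imwrite('pics/b_fix_top2.png',cv2.resize(b,(590,590)))"
```

```text
(700, 700, 3) (700, 700, 3)
```

View pics/b_fix_scene2.png

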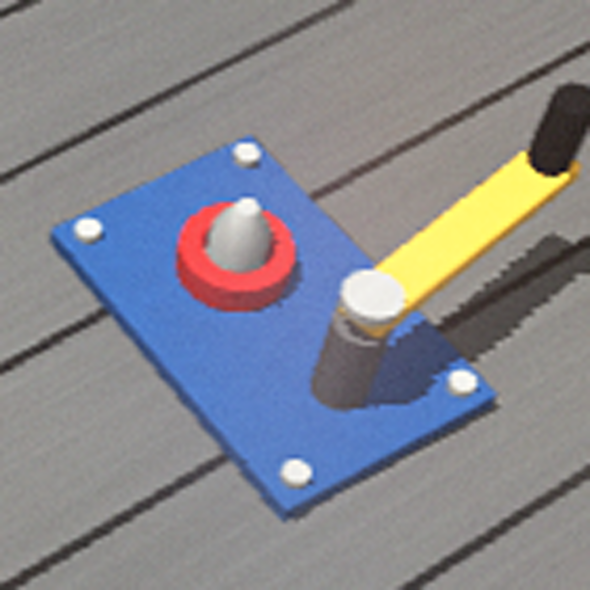

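View pics/b_fix_top2.png

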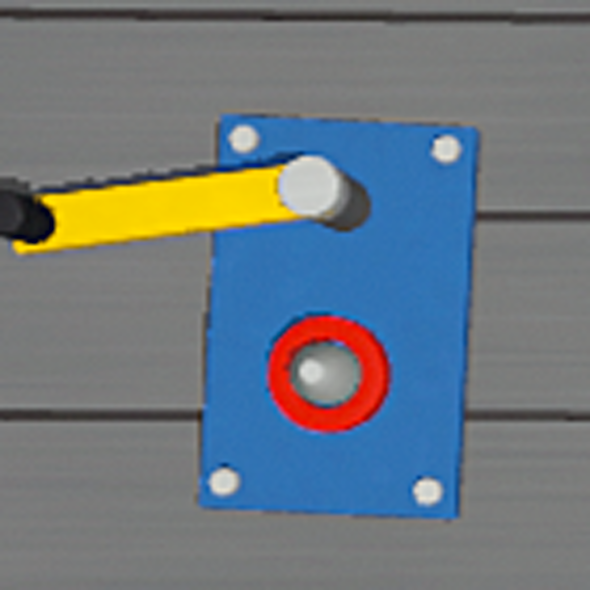

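The scene crop shows the choice at scene (244,207) / top (353,243): a brass ring with a wide hole. The other candidates are orange at scene (279,174), green at (190,228), the slug at (183,287) and steel at (281,273). Next I measure the fixture and ring by colour.

```bash
cat > m.py <<'E'
from h import *
from workcell import optics
from scipy.optimize import least_squares
P={n:optics.get_image(n) for n in ("scene","top")}
S={"scene":dict(c=(244,207),pl=(63,)),"top":dict()}
# ring: top-face ellipse from bright brass
for n,(u,v) in (("scene",(243,204)),("top",(353,243))):
    f=P[n]["frame"]; hsv=cv2.cvtColor(f,cv2.COLOR_RGB2HSV)
    m=((hsv[...,0]>15)&(hsv[...,0]<32)&(hsv[...,1]>90)&(hsv[...,2]>(200 if n=="scene" else 150))).astype(np.uint8)
    w=np.zeros_like(m); w[v-20:v+20,u-20:u+20]=1; m*=w
    k,l,st,ce=cv2.connectedComponentsWithStats(m); i=1+st[1:,4].argmax(); mm=(l==i).astype(np.uint8)
    cs=cv2.findContours(mm,cv2.RETR_EXTERNAL,cv2.CHAIN_APPROX_NONE)[0]; e=cv2.fitEllipse(max(cs,key=len))
    X=back(P[n],e[0],.04); print(n,"ring ell",np.round(e[0],1),np.round(e[1],1),"world",X.round(4))
    g=X+.025*np.array([[np.cos(a),np.sin(a),0] for a in np.linspace(0,6.2,12)]); q=proj(P[n],g); print("  pred size",np.ptp(q,0).round(1))
# plate corners (from crops)
sc=140/590
c_sc=np.array([[52,233],[252,138],[495,400],[288,518]])*sc+[350,95]
c_tp=np.array([[200,505],[222,115],[478,130],[458,517]])*sc+[110,120]
# hand order scene: A(near-left) ..; match to fixture local corners at z=12
L=lambda x,y,z=.012:(x,y,z)
cor=[(-.065,-.06),(-.065,.06),(.12,.06),(.12,-.06)]
sceneC=c_sc; topC=c_tp[[3,0,1,2]]
tip_sc=np.array([248,205])*sc+[350,95]; tip_tp=np.array([313,371])*sc+[110,120]
def W(p,X):
    c,s=np.cos(p[2]),np.sin(p[2]); X=np.array(X); return np.c_[p[0]+c*X[:,0]-s*X[:,1],p[1]+s*X[:,0]+c*X[:,1],X[:,2]]
pts=[(x,y,.012) for x,y in cor]+[(0,0,.056)]
def res(p,which=("scene","top")):
    r=[]
    for n in which:
        ob=np.vstack([sceneC,tip_sc]) if n=="scene" else np.vstack([topC,tip_tp])
        r.append(proj(P[n],W(p,pts))-ob)
    return np.vstack(r)
for w in (("scene",),("top",),("scene","top")):
    s=least_squares(lambda p:res(p,w).ravel(),[.53,.067,0]); print(w,s.x.round(4)); print(res(s.x,w).round(1).tolist())
for n in P:
    kn=W(s.x,[(.08+.12*np.cos(1.396),.12*np.sin(1.396),.114),(.08,0,.074)]); print(n,"knob/hinge pred px",proj(P[n],kn).round(1).tolist(), kn.round(4).tolist())
E
python3 m.py
```

```text
scene ring ell [242.5 202.2] [22.  27.8] world [ 0.4493 -0.2415  0.04  ]
  pred size [27.7 23.2]
top ring ell [353.3 243.3] [24.8 25.2] world [ 0.448  -0.2412  0.04  ]
  pred size [25.5 25.6]
('scene',) [ 0.519   0.0792 -0.052 ]
[[-0.6, -0.6], [-0.2, -0.5], [1.3, -0.1], [-0.5, -0.3], [-0.0, 1.4]]
('top',) [ 0.5148  0.0787 -0.0467]
[[-0.0, 0.6], [-0.3, 0.7], [-0.1, -0.5], [0.2, -0.9], [0.2, 0.1]]
('scene', 'top') [ 0.5168  0.0792 -0.0489]
[[-1.3, -1.2], [-1.0, -1.2], [0.5, -1.0], [-1.1, -1.2], [-0.8, 0.6], [-0.4, -0.3], [-0.6, -0.4], [-0.2, -1.6], [0.1, -1.8], [-0.0, -1.0]]
scene knob/hinge pred px [[503.3, 133.9], [437.1, 167.2]] [[0.6233, 0.1923, 0.114], [0.5967, 0.0753, 0.074]]
top knob/hinge pred px [[111.8, 145.0], [184.4, 163.4]] [[0.6233, 0.1923, 0.114], [0.5967, 0.0753, 0.074]]
```

```bash
cat > go.py <<'E'
import sys,numpy as np
from scipy.spatial.transform import Rotation as Ro
from workcell import telemetry
s=telemetry.observe(); R=Ro.from_quat(s["eef_rot"]).as_matrix()
x,y,z=map(float,sys.argv[1:4]); d=np.array([x,y,z])-s["ee_pos"]
yaw=np.degrees(np.arctan2(R[1,1],R[0,1]))
print("t",round(s["time"],2),"pos",s["ee_pos"].round(4),"jaw yaw",round(yaw,2),"F",s["contact_force"].round(1),"w",round(s["gripper_width"]*1000,1),"q",s["q"].round(2))
print("units",(R.T@d/.04).round(3), "tilt z",R[:,2].round(3), "spin to yaw",[ (sys.argv[4], round((yaw-float(sys.argv[4]))/6,3)) if len(sys.argv)>4 else None])
E
python3 go.py .6 .2 .22 90; python3 -m crank '[-1,-0.57,-0.1,-0.6,91, -2,-1.14,-0.1,-1.2,91, -3,-1.71,-0.1,-1.8,91, -4,-2.29,-0.1,-2.4,91, -5,-2.86,-0.1,-3,91, -6,-3.43,-0.1,-3.6,91, -6.9,-3.95,-0.1,-4.3,91, -7.8,-4.46,-0.1,-4.3,91]' 20; python3 go.py .6 .2 .22 90
```

```text
t 0.75 pos [0.3031 0.631  0.2139] jaw yaw 64.34 F [ 0.1 -0.4  0.1] w 91.5 q [ 1.09  0.38  1.73  0.    1.03 -0.03]
units [-11.356  -6.498  -0.152] tilt z [-0. -0. -1.] spin to yaw [('90', np.float64(-4.277))]
time: 1.42
ee_pos: [0.493, 0.3549, 0.2182]
eef_rot: [-0.004, 1.0, 0.0, 0.0]
contact_force: [0.7, 0.5, 0.1]
gripper_width: 0.0908
t 1.42 pos [0.493  0.3549 0.2182] jaw yaw 90.42 F [0.7 0.5 0.1] w 90.8 q [ 0.59  0.23  1.92 -0.    0.99 -0.99]
units [-2.647 -3.891 -0.046] tilt z [ 0.  0. -1.] spin to yaw [('90', np.float64(0.07))]
```

```bash
python3 -m crank '[-0.6,-0.8,0,0,80, -1.1,-1.6,0,0,75, -1.6,-2.4,0,0,70, -2,-3.2,0,0,70, -2.1,-4.1,0,0,70, -2.1,-5,0,0,70, -2.1,-6,0,0,70, -2,-7,0,0,70]'; python3 go.py .448 -.2412 .15 90
```

```text
time: 2.08
ee_pos: [0.5731, 0.0752, 0.2181]
eef_rot: [-0.001, 1.0, 0.0, 0.0]
contact_force: [1.2, 0.6, -0.0]
gripper_width: 0.0699
t 2.08 pos [0.5731 0.0752 0.2181] jaw yaw 90.16 F [ 1.2  0.6 -0. ] w 69.9 q [ 0.09  0.18  1.98 -0.    0.98 -1.48]
units [ 3.151 -7.901  1.701] tilt z [ 0.001  0.    -1.   ] spin to yaw [('90', np.float64(0.026))]
```

```bash
python3 -m crank '[0.3,-1,0.2,0,70, 0.7,-2,0.4,0,70, 1.1,-2.9,0.6,0,70, 1.5,-3.8,0.8,0,70, 1.9,-4.7,1,0,70, 2.3,-5.6,1.2,0,70, 2.7,-6.5,1.3,0,70, 3,-7.2,1.5,0,70]';python3 -m crank '[0.1,-0.5,0.2,0,70,0.1,-0.5,0.2,0,70,0.1,-0.5,0.2,0,70]'; python3 go.py .448 -.2412 .15 90
cat > w.py <<'E'
import sys
from h import *
from workcell import optics
for n in sys.argv[2:]:
    p=optics.get_image(n); cv2.imwrite(f"pics/{sys.argv[1]}_{n}.png",p["frame"][:,:,::-1])
E
python3 w.py c wrist top
```

```text
time: 2.75
ee_pos: [0.4525, -0.2137, 0.1583]
eef_rot: [-0.001, 1.0, -0.0, 0.0]
contact_force: [0.8, -0.2, -0.5]
gripper_width: 0.0702
time: 3.0
ee_pos: [0.4493, -0.2321, 0.1498]
eef_rot: [-0.0, 1.0, 0.0, -0.0]
contact_force: [0.7, -0.7, -0.2]
gripper_width: 0.0702
t 3.0 pos [ 0.4493 -0.2321  0.1498] jaw yaw 90.03 F [ 0.7 -0.7 -0.2] w 70.2 q [-0.52  0.17  2.15  0.    0.82 -2.09]
units [ 0.032 -0.227 -0.006] tilt z [-0.  0. -1.] spin to yaw [('90', np.float64(0.004))]
```

View pics/c_wrist.png

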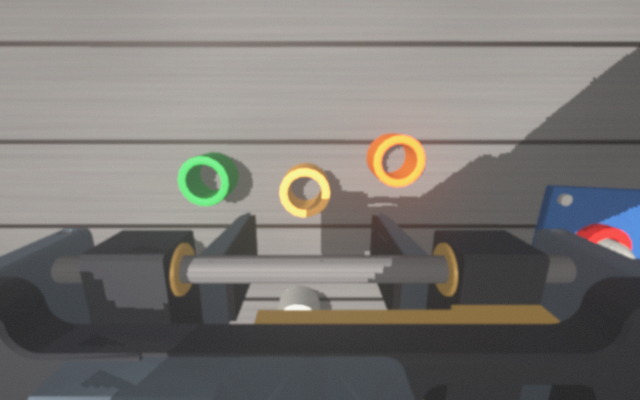

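The wrist view shows the brass ring at (304,190), green at (208,180), orange at (397,160) and steel at the bottom (300,300). I check its position with the wrist camera too.

```bash
python3 - <<'E'
from h import *
from workcell import optics
p=optics.get_image("wrist")
f=p["frame"]; hsv=cv2.cvtColor(f,cv2.COLOR_RGB2HSV)
m=((hsv[...,0]>14)&(hsv[...,0]<32)&(hsv[...,1]>110)&(hsv[...,2]>90)).astype(np.uint8)
w=np.zeros_like(m); w[155:222,270:336]=1; m*=w
k,l,st,ce=cv2.connectedComponentsWithStats(m); i=1+st[1:,4].argmax()
cs=cv2.findContours((l==i).astype(np.uint8),cv2.RETR_EXTERNAL,cv2.CHAIN_APPROX_NONE)[0]; e=cv2.fitEllipse(max(cs,key=len)); print(e)
print(back(p,e[0],.04)); print(proj(p,[[.4485,-.2412,.04]]))
crop(p,304,190,40,"pics/c_crop.png",6)
E
python3 go.py .448 -.2412 .011 90
```

```text
((306.50445556640625, 188.3230743408203), (40.74022674560547, 46.539642333984375), 161.7094268798828)
[ 0.44374705 -0.23813776  0.04      ]
[[303.38813698 193.0565374 ]]
t 3.15 pos [ 0.4501 -0.2308  0.1503] jaw yaw 90.19 F [0.9 0.5 0.1] w 70.1 q [-0.52  0.17  2.15  0.    0.82 -2.09]
units [ 0.054 -0.259  3.481] tilt z [ 0. -0. -1.] spin to yaw [('90', np.float64(0.031))]
```

View pics/c_crop.png

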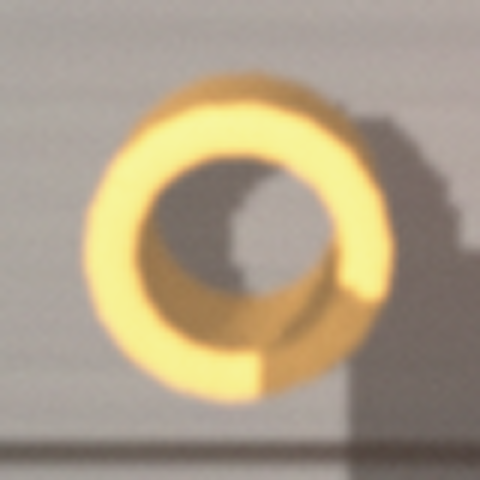

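Top-face centre is (303.7,192), against a predicted (303.4,193), so they agree. Descend and grip.

```bash
python3 -m crank '[0.05,-0.25,0.3,0,70, 0.05,-0.25,0.9,0,70, 0.05,-0.25,1.6,0,70, 0.05,-0.25,2.3,0,70, 0.05,-0.25,2.8,0,70, 0.05,-0.25,3.2,0,70, 0.05,-0.25,3.42,0,70, 0.05,-0.25,3.42,0,70]'; python3 go.py .448 -.2412 .012 90
```

```text
time: 3.82
ee_pos: [0.4468, -0.2407, 0.0113]
eef_rot: [-0.002, 1.0, 0.001, -0.001]
contact_force: [-1.5, 0.1, -0.1]
gripper_width: 0.0698
t 3.82 pos [ 0.4468 -0.2407  0.0113] jaw yaw 90.19 F [-1.5  0.1 -0.1] w 69.8 q [-0.54  0.43  2.17 -0.    0.55 -2.11]
units [-0.03  -0.013 -0.017] tilt z [-0.002  0.001 -1.   ] spin to yaw [('90', np.float64(0.031))]
```

```bash
python3 -m crank '[0,0,0,0,44, 0,0,0,0,44, 0,0,0,0,44, 0,0,0,0,44, 0,0,0,0,44, 0,0,0,0,44]' 45;python3 -m crank '[0,0,-0.5,0,44, 0,0,-1.2,0,44, 0,0,-2,0,44, 0,0,-2.5,0,44, 0,0,-2.5,0,44]'; python3 go.py .515 .079 .1 90;python3 w.py d wrist top
```

```text
time: 4.32
ee_pos: [0.4482, -0.2417, 0.0141]
eef_rot: [-0.001, 1.0, -0.0, 0.001]
contact_force: [-0.7, 1.8, 8.0]
gripper_width: 0.0485
time: 4.73
ee_pos: [0.4496, -0.2426, 0.1172]
eef_rot: [-0.001, 1.0, -0.002, 0.003]
contact_force: [1.3, -1.3, -3.6]
gripper_width: 0.0491
t 4.73 pos [ 0.4496 -0.2426  0.1172] jaw yaw 90.15 F [ 1.3 -1.3 -3.6] w 49.1 q [-0.54  0.23  2.16 -0.    0.75 -2.11]
units [-1.653  8.038  0.413] tilt z [ 0.005 -0.003 -1.   ] spin to yaw [('90', np.float64(0.025))]
```

View pics/d_wrist.png

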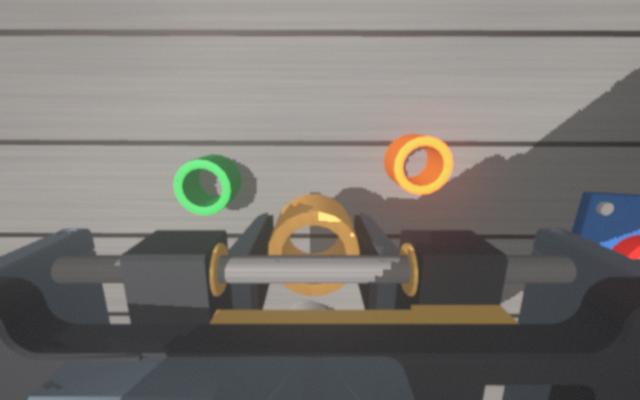

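The wrist view shows the brass ring held between the pads at (313,245). Carrying it over the pin.

```bash
python3 -m crank '[-0.1,0.6,0,0,44, -0.3,1.5,0,0,44, -0.5,2.4,0,0,44, -0.7,3.3,0,0,44, -0.9,4.2,0,0,44, -1.1,5.1,0,0,44, -1.2,6,0,0,44, -1.4,6.8,0,0,44]';python3 -m crank '[-0.2,0.8,0,0,44, -0.25,1.2,0,0,44, -0.25,1.2,0,0,44, -0.25,1.2,0,0,44]'; python3 go.py .515 .079 .1 90;python3 w.py e wrist top scene
```

```text
time: 5.5
ee_pos: [0.5013, 0.0328, 0.1112]
eef_rot: [-0.001, 1.0, -0.0, -0.002]
contact_force: [1.0, -0.8, -3.5]
gripper_width: 0.049
time: 5.83
ee_pos: [0.5118, 0.0793, 0.1114]
eef_rot: [-0.002, 1.0, -0.0, -0.001]
contact_force: [-1.0, 0.0, -4.0]
gripper_width: 0.0486
t 5.83 pos [0.5118 0.0793 0.1114] jaw yaw 90.25 F [-1.  0. -4.] w 48.6 q [ 0.11  0.25  2.14 -0.    0.75 -1.47]
units [-0.082 -0.007  0.285] tilt z [-0.003 -0.    -1.   ] spin to yaw [('90', np.float64(0.042))]
```

View pics/e_scene.png

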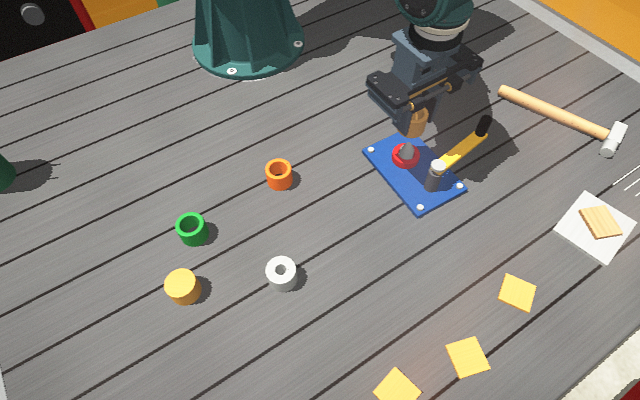

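View pics/e_wrist.png

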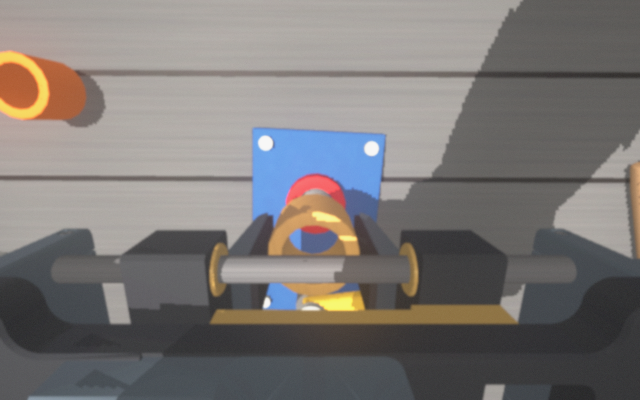

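```bash
python3 - <<'E'
from h import *
from workcell import optics, telemetry
p=optics.get_image("wrist"); s=telemetry.observe(); print(s["ee_pos"])
f=p["frame"]; hsv=cv2.cvtColor(f,cv2.COLOR_RGB2HSV)
m=(((hsv[...,0]<6)|(hsv[...,0]>172))&(hsv[...,1]>150)&(hsv[...,2]>110)); ys,xs=np.nonzero(m[150:260,250:390]); print(xs.min()+250,xs.max()+250,ys.min()+150)
crop(p,316,210,60,"pics/e_crop.png",6)
for x,y in ((.515,.079),(.518,.079)):
  a=np.linspace(0,2*np.pi,60); c=np.c_[x+.027*np.cos(a),y+.027*np.sin(a),0*a+.03]; q=proj(p,c); print(x,q.min(0),q.max(0))
t=s["ee_pos"]
a=np.linspace(0,2*np.pi,60); c=np.c_[t[0]+.025*np.cos(a),t[1]+.025*np.sin(a),0*a+t[2]+.028]; q=proj(p,c); print("collar pred",q.min(0),q.max(0))
for uv in ((254,128),(385,135)): print(back(p,uv,.012))
c,s_=np.cos(-.049),np.sin(-.049)
for x,y in ((-.065,-.06),(-.065,.06)): print("exp",.515+c*x-s_*y,.079+s_*x+c*y)
E
```

```text
[0.51237079 0.07784804 0.11252627]
293 345 174
0.515 [284.76794418 175.54485518] [345.44862383 233.81534667]
0.518 [284.84476312 178.94717021] [345.3503541  236.88188069]
collar pred [266.78103918 213.97579947] [361.6855983  300.78826254]
[0.44844909 0.02440838 0.012     ]
[0.45437093 0.14161655 0.012     ]
exp 0.44713919323701723 0.022255741211316238
exp 0.45301684053947633 0.14211171003301445
```

View pics/e_crop.png

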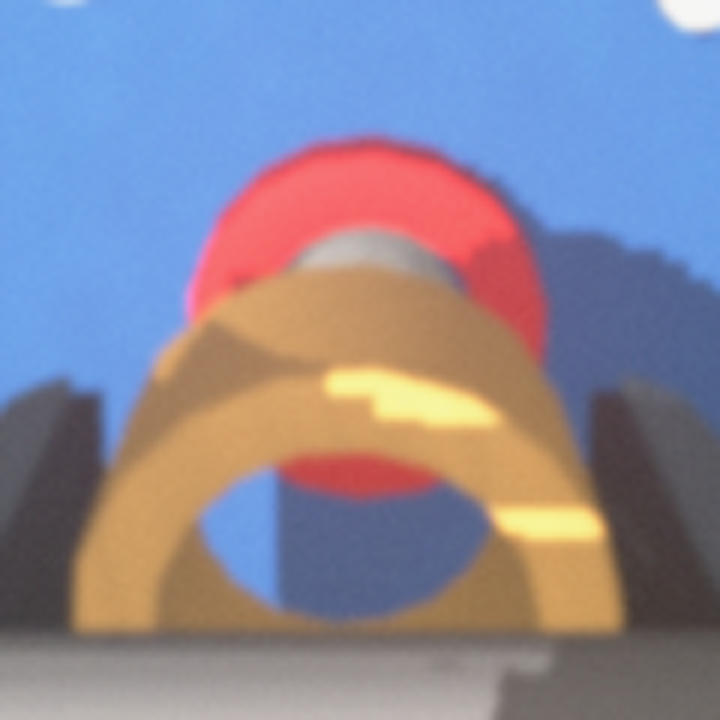

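```bash
python3 -m crank '[-0.07,0.02,0,0,44, -0.07,0.02,0.4,0,44, -0.07,0.02,0.8,0,44, -0.07,0.02,1,0,44, -0.07,0.02,1.2,0,44, -0.07,0.02,1.3,0,44]' 60; python3 go.py .515 .079 .041 90; python3 w.py f wrist
```

```text
time: 6.53
ee_pos: [0.5154, 0.0792, 0.0603]
eef_rot: [-0.001, 1.0, -0.0, -0.0]
contact_force: [0.5, 0.6, -3.0]
gripper_width: 0.0484
t 6.53 pos [0.5154 0.0792 0.0603] jaw yaw 90.12 F [ 0.5  0.6 -3. ] w 48.4 q [ 0.11  0.35  2.14 -0.    0.65 -1.47]
units [ 0.01  -0.006  0.483] tilt z [-0.001 -0.    -1.   ] spin to yaw [('90', np.float64(0.02))]
```

View pics/f_wrist.png

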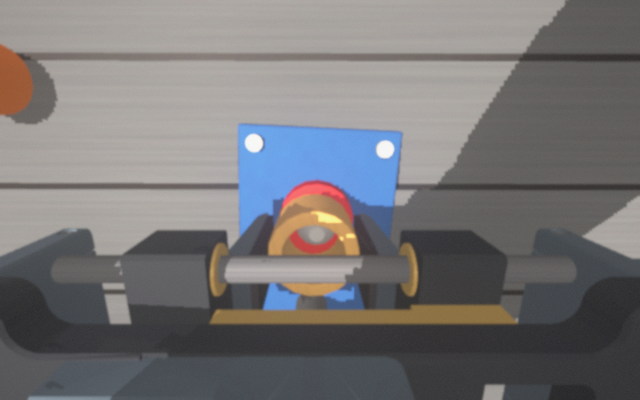

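The pin tip shows inside the collar's hole at about (317,235), so it is aligned. Lower gently onto the sleeve.

```bash
python3 -m crank '[0,0,0.12,0,44, 0,0,0.22,0,44, 0,0,0.32,0,44, 0,0,0.4,0,44, 0,0,0.4,0,44]'; python3 go.py .515 .079 .041 90
```

```text
time: 7.0
ee_pos: [0.5154, 0.0795, 0.0446]
eef_rot: [-0.001, 1.0, -0.0, -0.0]
contact_force: [0.0, 0.1, -4.3]
gripper_width: 0.0486
t 7.0 pos [0.5154 0.0795 0.0446] jaw yaw 90.14 F [ 0.   0.1 -4.3] w 48.6 q [ 0.11  0.38  2.14 -0.    0.62 -1.46]
units [ 0.009 -0.013  0.09 ] tilt z [-0.001 -0.    -1.   ] spin to yaw [('90', np.float64(0.024))]
```

```bash
python3 -m crank '[0,0,0.05,0,44, 0,0,0.1,0,44, 0,0,0.15,0,44, 0,0,0.2,0,44,0,0,0.2,0,44]'; python3 -m crank '[0,0,0.04,0,44, 0,0,0.08,0,44,0,0,0.12,0,44,0,0,0.12,0,44]'; python3 go.py .515 .079 .03 90
```

```text
time: 7.42
ee_pos: [0.5158, 0.0795, 0.0372]
eef_rot: [-0.001, 1.0, 0.0, 0.0]
contact_force: [-0.2, -0.7, -2.3]
gripper_width: 0.0487
time: 7.75
ee_pos: [0.5158, 0.0795, 0.0323]
eef_rot: [-0.001, 1.0, 0.0, 0.0]
contact_force: [-0.1, 0.0, -1.4]
gripper_width: 0.0485
t 7.75 pos [0.5158 0.0795 0.0323] jaw yaw 90.14 F [-0.1  0.  -1.4] w 48.5 q [ 0.11  0.4   2.14 -0.    0.59 -1.46]
units [ 0.02  -0.014  0.059] tilt z [ 0.  0. -1.] spin to yaw [('90', np.float64(0.024))]
```

```bash
python3 w.py g wrist scene; python3 - <<'E'
import cv2
a=cv2.imread("pics/g_scene.png")[90:220,350:510]; cv2.imwrite("pics/g_sc.png",cv2.resize(a,None,fx=4.5,fy=4.5,interpolation=2))
a=cv2.imread("pics/g_wrist.png")[140:320,230:400]; cv2.imwrite("pics/g_wc.png",cv2.resize(a,None,fx=3.3,fy=3.3,interpolation=2))
E
```

```text
(no output)
```

View pics/g_sc.png

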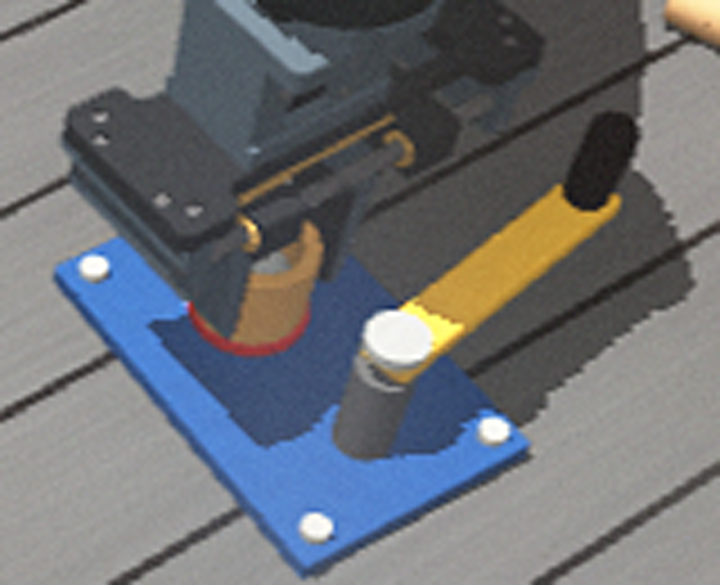

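View pics/g_wc.png

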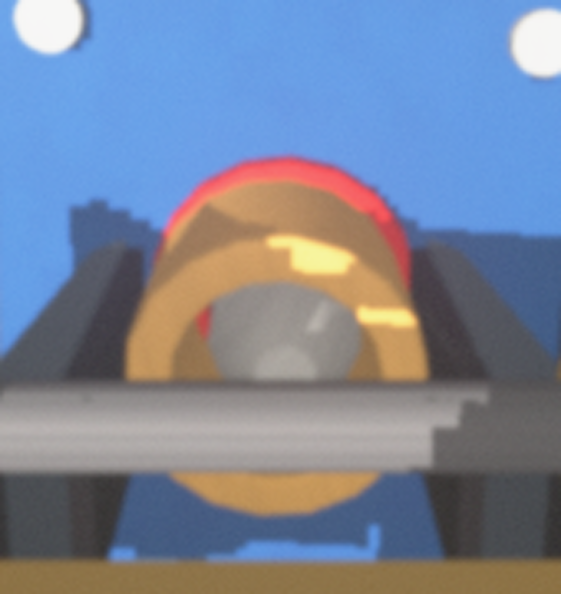

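Collar is over the pin and the sleeve appears mostly lowered (thin red rim at about (406,166) in the scene picture). I keep pressing until the force rises at the stop.

```bash
python3 -m crank '[0,0,0.03,0,44, 0,0,0.06,0,44,0,0,0.06,0,44]'; python3 -m crank '[0,0,0.03,0,44, 0,0,0.06,0,44,0,0,0.06,0,44]';python3 go.py .515 .079 .03 90
```

```text
time: 8.1
ee_pos: [0.5163, 0.0796, 0.0317]
eef_rot: [-0.001, 1.0, -0.0, 0.0]
contact_force: [-12.9, -1.7, 41.1]
gripper_width: 0.0485
time: 8.35
ee_pos: [0.5173, 0.0796, 0.0307]
eef_rot: [-0.001, 1.0, 0.0, 0.001]
contact_force: [-19.0, -3.4, 71.8]
gripper_width: 0.0484
t 8.35 pos [0.5173 0.0796 0.0307] jaw yaw 90.12 F [-19.   -3.4  71.8] w 48.4 q [ 0.11  0.41  2.14 -0.    0.59 -1.46]
units [ 0.057 -0.016  0.018] tilt z [ 0.002  0.    -1.   ] spin to yaw [('90', np.float64(0.02))]
```

```bash
python3 -m crank '[0,0,-0.06,0,44, 0,0,-0.06,0,60, 0,0,-0.06,0,75, 0,0,-0.06,0,75, 0,0,-0.06,0,75]'; python3 -m crank '[0,0,-0.5,0,75, 0,0,-1,0,75, 0,0,-1.8,0,75, 0,0,-2.6,0,75, 0.7,-0.5,-3.2,0,75, 1.5,-1.2,-3.5,0,75, 1.8,-1.5,-3.5,0,75, 1.8,-1.5,-3.5,0,75]'; python3 go.py .515 .079 .03 90;  python3 w.py i wrist scene top; python3 - <<'E'
import cv2
a=cv2.imread("pics/i_scene.png")[90:220,350:510]; cv2.imwrite("pics/i_sc.png",cv2.resize(a,None,fx=4.5,fy=4.5,interpolation=2))
E
```

```text
time: 8.77
ee_pos: [0.5155, 0.0795, 0.0296]
eef_rot: [-0.001, 1.0, -0.0, -0.0]
contact_force: [-0.4, 1.0, -0.7]
gripper_width: 0.0719
time: 9.43
ee_pos: [0.4414, 0.0178, 0.1702]
eef_rot: [-0.001, 1.0, -0.0, 0.0]
contact_force: [-0.6, 0.3, 0.5]
gripper_width: 0.0749
t 9.43 pos [0.4414 0.0178 0.1702] jaw yaw 90.07 F [-0.6  0.3  0.5] w 74.9 q [-0.01  0.03  2.26 -0.    0.85 -1.58]
units [-1.842  1.528  3.506] tilt z [ 0. -0. -1.] spin to yaw [('90', np.float64(0.012))]
```

View pics/i_sc.png

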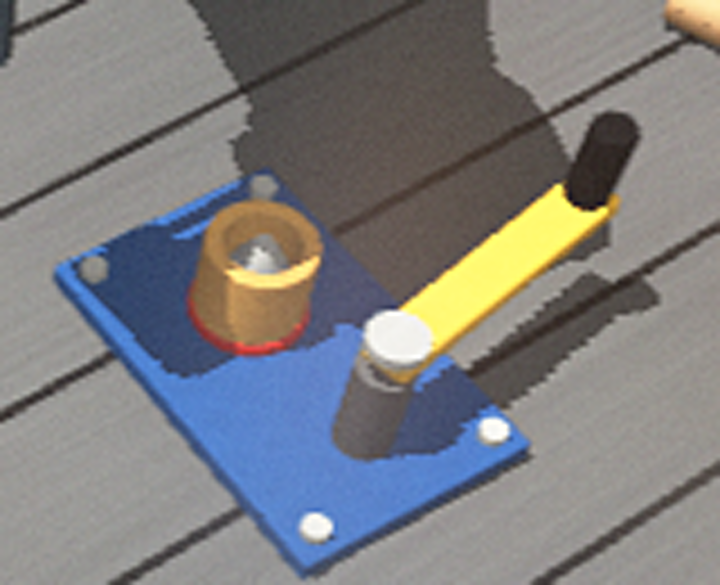

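View pics/i_top.png

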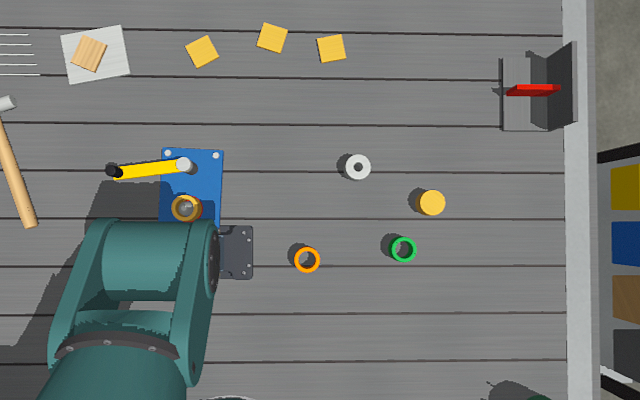

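The scene crop shows the collar seated at (406,150), with only a thin red rim beneath it at (405,166). The knob top is near scene (486,118). Next, solve for the knob position.

```bash
python3 - <<'E'
from h import *
from workcell import optics
from scipy.optimize import minimize_scalar
for n in ("scene","top"):
    p=optics.get_image(n); f=p["frame"]
    u,v=(484,127) if n=="scene" else (113,169)
    crop(p,u,v,25,f"pics/k_{n}.png",12)
    fx,fy=(.519,.0792) if n=="scene" else (.515,.0787)
    yaw=-.05; h=np.array([fx+.08*np.cos(yaw),fy+.08*np.sin(yaw)])
    for val in (0,.1,.15,.2,.25,.3):
        a=1.396+val+yaw; k=h+.12*np.array([np.cos(a),np.sin(a)])
        print(n,val,k.round(4),proj(p,[[*k,.114],[*k,.074]]).round(1).tolist())
a=cv2.imread("pics/k_scene.png");b=cv2.imread("pics/k_top.png");cv2.imwrite("pics/k.png",cv2.resize(np.hstack([a,b]),(800,400)))
E
```

```text
scene 0 [0.6256 0.1922] [[504.3, 134.7], [496.2, 149.6]]
scene 0.1 [0.6138 0.1943] [[500.1, 130.0], [492.3, 145.0]]
scene 0.15 [0.6079 0.1949] [[497.8, 127.8], [490.1, 142.8]]
scene 0.2 [0.6019 0.1952] [[495.4, 125.6], [487.9, 140.7]]
scene 0.25 [0.5959 0.1952] [[492.9, 123.5], [485.5, 138.6]]
scene 0.3 [0.5899 0.1949] [[490.3, 121.5], [483.0, 136.6]]
top 0 [0.6216 0.1917] [[112.2, 145.9], [120.7, 149.6]]
top 0.1 [0.6098 0.1938] [[110.9, 152.6], [119.4, 156.0]]
top 0.15 [0.6039 0.1944] [[110.5, 156.0], [119.1, 159.2]]
top 0.2 [0.5979 0.1947] [[110.3, 159.4], [118.9, 162.4]]
top 0.25 [0.5919 0.1947] [[110.2, 162.8], [118.8, 165.7]]
top 0.3 [0.5859 0.1944] [[110.3, 166.2], [118.9, 168.9]]
```

View pics/k.png

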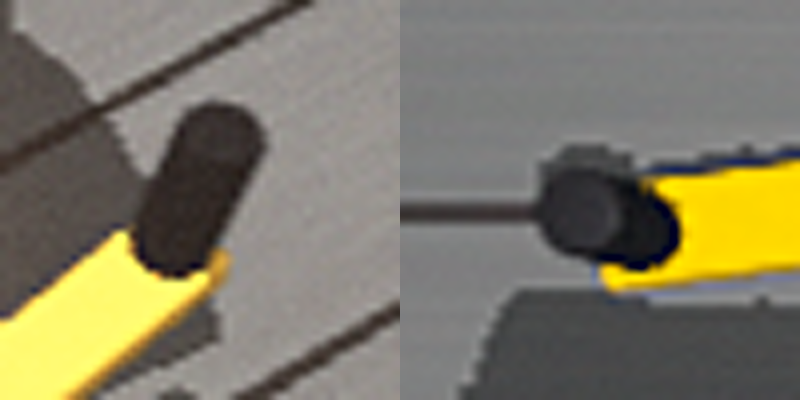

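```bash
python3 -m crank '[-0.4,0.5,0,1.1,60, -0.9,1.1,0,2.2,60, -1.4,1.8,0,3.3,60, -1.9,2.4,0,4.4,60, -2.4,3.1,0,5.5,60, -2.9,3.7,0,6.6,60, -3.2,4.1,0,7.7,60, -3.44,4.41,0,8.5,60]';python3 -m crank '[0,0,0,1.1,56, 0,0,0,2.2,56, 0,0,0,3.3,56, 0,0,0,4.4,56,0,0,0,5.2,56,0,0,0,5.2,56]'; python3 go.py .579 .194 .085 7.7; python3 w.py l wrist
```

```text
time: 10.35
ee_pos: [0.5822, 0.1987, 0.169]
eef_rot: [0.431, 0.902, -0.0, -0.0]
contact_force: [0.3, -0.4, 0.2]
gripper_width: 0.06
time: 10.85
ee_pos: [0.5811, 0.1969, 0.1691]
eef_rot: [0.658, 0.753, -0.0, -0.0]
contact_force: [0.4, 1.0, -0.5]
gripper_width: 0.056
t 10.85 pos [0.5811 0.1969 0.1691] jaw yaw 7.76 F [ 0.4  1.  -0.5] w 56.0 q [0.29 0.3  1.93 0.   0.91 0.15]
units [-0.063 -0.059  2.102] tilt z [-0.001 -0.    -1.   ] spin to yaw [('7.7', np.float64(0.011))]
```

View pics/l_wrist.png

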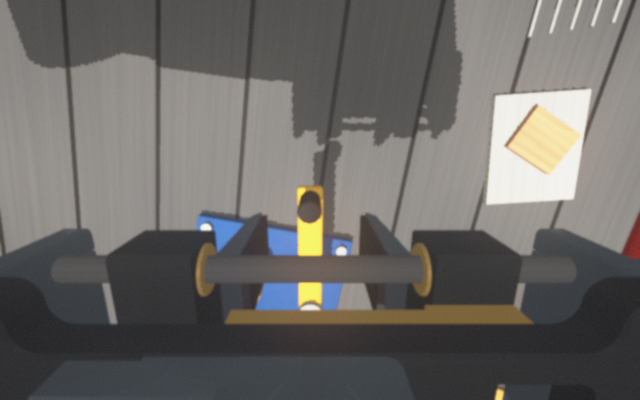

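The wrist view shows the knob at (310,207), with the arm running straight along the tool's x axis between the jaws.

```bash
python3 - <<'E'
from h import *
from workcell import optics, telemetry
p=optics.get_image("wrist"); t=telemetry.observe()["ee_pos"]; print(t)
for z in (.114,.074): print(proj(p,[[.579,.194,z],[t[0],t[1],z]]).round(1).tolist())
crop(p,310,215,35,"pics/l_c.png",7)
print(back(p,(310,213),.114))
E
```

```text
[0.58103648 0.19662254 0.16930805]
[[309.4, 214.6], [312.4, 211.8]]
[[309.9, 201.3], [312.5, 198.9]]
[0.57929242 0.19536488 0.114     ]
```

View pics/l_c.png

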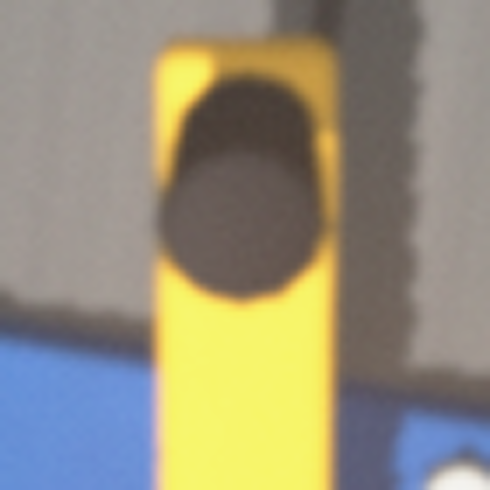

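```bash
python3 -m crank '[-0.02,-0.05,0.4,0,56, -0.02,-0.05,1,0,56, -0.02,-0.05,1.6,0,56, -0.02,-0.05,2,0,56, -0.02,-0.05,2.1,0,56, -0.02,-0.05,2.1,0,40, -0.02,-0.05,2.1,0,24, -0.02,-0.05,2.1,0,24]' 8;python3 -m crank '[0,0,0,0,24,0,0,0,0,24,0,0,0,0,24]'; python3 - <<'E'
import numpy as np
from workcell import telemetry
s=telemetry.observe(); t=s["ee_pos"]; print(t, s["contact_force"],s["gripper_width"])
# arc waypoints in the tool axes at call start
H=np.array([.5955,.0755]); 
yaw=np.radians(7.7); ty=np.array([np.cos(yaw),np.sin(yaw)]); tx=np.array([-np.sin(yaw),np.cos(yaw)])
a0=yaw+np.pi/2
st=t[:2]
print("rad now",np.hypot(*(st-H)),np.arctan2(*(st-H)[::-1]),a0)
# pure arc: radius .12, relative tool frame at call start, step .1 rad
for i in range(1,9):
    th=.105*i; print(i, "x",round(.12*(np.cos(th)-1)/.04,3),"y",round(-.12*np.sin(th)/.04,3),"spin",round(-np.degrees(th)/6,3))
E
```

```text
time: 11.62
ee_pos: [0.5799, 0.1953, 0.0871]
eef_rot: [0.656, 0.755, 0.001, 0.0]
contact_force: [0.3, 0.6, -1.1]
gripper_width: 0.0391
time: 11.87
ee_pos: [0.5794, 0.1951, 0.0866]
eef_rot: [0.656, 0.754, 0.0, 0.0]
contact_force: [0.0, 0.2, -0.0]
gripper_width: 0.0242
[0.57943315 0.1951305  0.08658941] [ 3.98948225e-02  1.82232063e-01 -1.22160617e-04] 0.024213794836487806
rad now 0.12070460239584747 1.704301445574012 1.70518667919846
1 x -0.017 y -0.314 spin -1.003
2 x -0.066 y -0.625 spin -2.005
3 x -0.148 y -0.929 spin -3.008
4 x -0.261 y -1.223 spin -4.011
5 x -0.404 y -1.504 spin -5.013
6 x -0.576 y -1.767 spin -6.016
7 x -0.775 y -2.012 spin -7.019
8 x -0.998 y -2.234 spin -8.021
```

```bash
python3 -m crank '[-0.01,-0.2,0,-0.6,24, -0.06,-0.6,0,-1.9,24, -0.14,-0.9,0,-2.9,24, -0.25,-1.2,0,-3.9,24, -0.4,-1.5,0,-5,24, -0.57,-1.77,0,-6,24, -0.77,-2.01,0,-7,24, -0.77,-2.01,0,-7,24]'; python3 go.py .4756 .0816 .086 87; python3 w.py n wrist scene
```

```text
time: 12.53
ee_pos: [0.5025, 0.1525, 0.0861]
eef_rot: [0.34, 0.94, -0.0, -0.0]
contact_force: [-0.4, -0.0, -0.2]
gripper_width: 0.0241
t 12.53 pos [0.5025 0.1525 0.0861] jaw yaw 50.22 F [-0.4 -0.  -0.2] w 24.1 q [ 0.25  0.31  2.13 -0.    0.7  -0.63]
units [-0.618 -1.793  0.003] tilt z [-0.001 -0.    -1.   ] spin to yaw [('87', np.float64(-6.13))]
```

View pics/n_wrist.png

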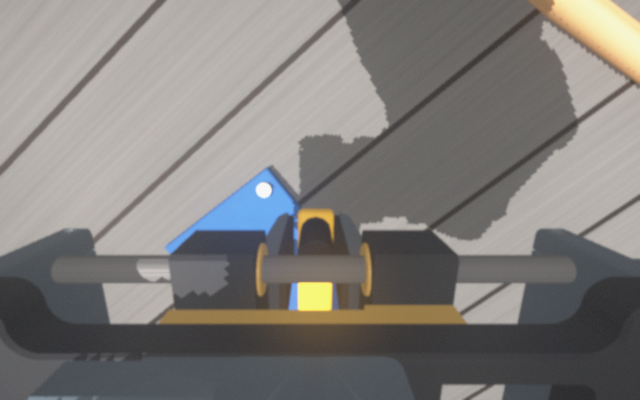

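View pics/n_scene.png

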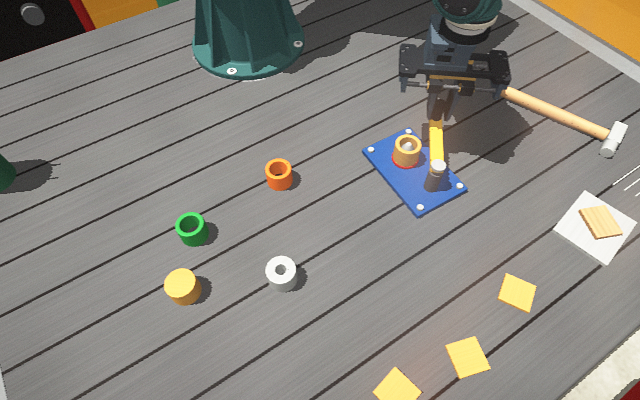

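Arm is swinging with the knob caged: knob at wrist (316,235), collar undisturbed. Continuing the arc.

```bash
python3 -m crank '[-0.01,-0.2,0,-0.6,24, -0.06,-0.6,0,-1.9,24, -0.14,-0.9,0,-2.9,24, -0.25,-1.2,0,-3.9,24, -0.36,-1.43,0,-4.7,24, -0.46,-1.6,0,-5.3,24, -0.54,-1.72,0,-5.8,24, -0.54,-1.72,0,-5.8,24]'; python3 go.py .4756 .0816 .086 87
```

```text
time: 13.3
ee_pos: [0.4766, 0.0866, 0.0861]
eef_rot: [0.047, 0.999, 0.0, 0.0]
contact_force: [-0.4, 0.1, -0.8]
gripper_width: 0.0241
t 13.3 pos [0.4766 0.0866 0.0861] jaw yaw 84.66 F [-0.4  0.1 -0.8] w 24.1 q [ 0.13  0.25  2.21 -0.    0.68 -1.35]
units [ 0.014 -0.126  0.003] tilt z [ 0.  0. -1.] spin to yaw [('87', np.float64(-0.389))]
```

```bash
python3 -m crank '[0,-0.06,0,-0.2,24, 0,-0.12,0,-0.4,24, 0,-0.16,0,-0.4,24, 0,-0.16,0,-0.4,24]'; python3 -m crank '[0,-0.04,0,0,24, 0,-0.08,0,0,24, 0,-0.08,0,0,24]';python3 go.py .4756 .0816 .086 87
```

```text
time: 13.63
ee_pos: [0.4761, 0.0808, 0.0861]
eef_rot: [0.027, 1.0, 0.0, 0.0]
contact_force: [0.8, 0.6, -0.7]
gripper_width: 0.0241
time: 13.88
ee_pos: [0.4759, 0.0783, 0.0861]
eef_rot: [0.027, 1.0, 0.001, 0.001]
contact_force: [2.5, 16.8, -2.4]
gripper_width: 0.028
t 13.88 pos [0.4759 0.0783 0.0861] jaw yaw 86.96 F [ 2.5 16.8 -2.4] w 28.0 q [ 0.11  0.25  2.22  0.    0.67 -1.41]
units [0.012 0.081 0.003] tilt z [ 0.001  0.002 -1.   ] spin to yaw [('87', np.float64(-0.007))]
```

Reaction of 17 N at the expected angle, so it is at the stop. Release and rise.

```bash
python3 -m crank '[0,0.05,0,0,30, 0,0.05,0,0,45, 0,0.05,0,0,56, 0,0.05,0,0,56, 0,0.05,0,0,56]'; python3 -m crank '[0,0.05,-0.6,0,56, 0,0.05,-1.3,0,56, 0,0.05,-2.1,0,56, 0,0.05,-2.8,0,56, 0,1,-3.2,0,56, 0,2,-3.4,0,56, 0,3,-3.4,0,56, 0,4,-3.4,0,56]';python3 -m crank '[0,0.9,0,0,56, 0,1.5,0,0,56, 0,1.5,0,0,56]'; python3 go.py .4756 .0816 .086 87; python3 w.py o scene top; python3 - <<'E'
import cv2
a=cv2.imread("pics/o_scene.png")[90:220,350:510]; cv2.imwrite("pics/o_sc.png",cv2.resize(a,None,fx=4.5,fy=4.5,interpolation=2))
a=cv2.imread("pics/o_top.png")[120:260,90:250]; cv2.imwrite("pics/o_tc.png",cv2.resize(a,None,fx=4,fy=4,interpolation=2))
E
```

```text
time: 14.3
ee_pos: [0.4753, 0.0792, 0.0859]
eef_rot: [0.025, 1.0, -0.0, -0.0]
contact_force: [-0.5, -0.4, 0.7]
gripper_width: 0.0536
time: 14.97
ee_pos: [0.4835, 0.2408, 0.223]
eef_rot: [0.025, 1.0, 0.0, 0.001]
contact_force: [1.0, -0.9, -0.0]
gripper_width: 0.0556
time: 15.22
ee_pos: [0.4864, 0.3026, 0.222]
eef_rot: [0.024, 1.0, 0.0, 0.0]
contact_force: [-0.3, 0.0, -0.4]
gripper_width: 0.0561
t 15.22 pos [0.4864 0.3026 0.222 ] jaw yaw 87.27 F [-0.3  0.  -0.4] w 56.1 q [ 0.52  0.17  1.99  0.    0.98 -1.01]
units [ 0.008 -5.534  3.396] tilt z [ 0.     0.001 -1.   ] spin to yaw [('87', np.float64(0.046))]
```

View pics/o_sc.png

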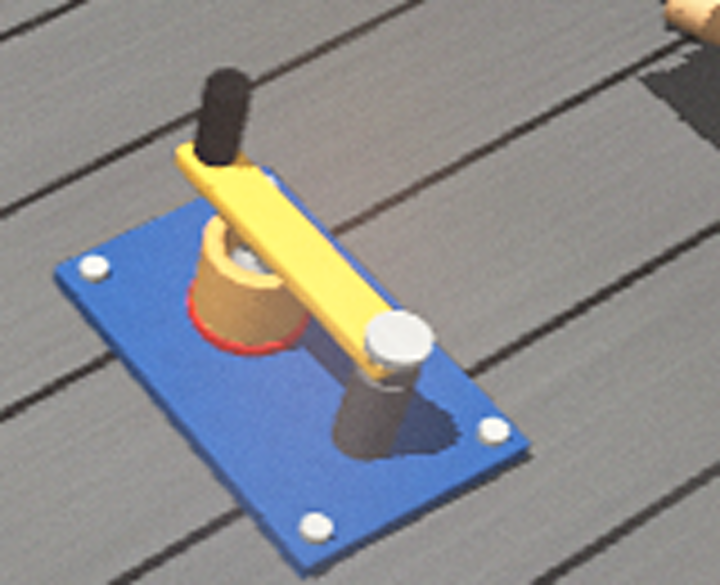

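View pics/o_tc.png

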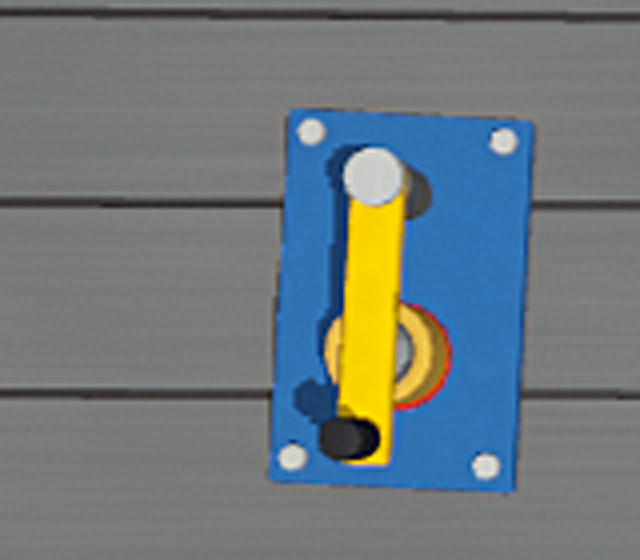

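```bash
python3 - <<'E'
from h import *
from workcell import optics
for n,(fx,fy),obs in (("scene",(.519,.0792),(225,82)),("top",(.515,.0787),(340,438))):
    p=optics.get_image(n)
    for v in (1.645,1.695,1.745,1.8):
        a=1.396+v-.05; k=np.array([fx+.08*np.cos(-.05)+.12*np.cos(a),fy+.08*np.sin(-.05)+.12*np.sin(a),.114]); print(n,v,proj(p,[k]).round(1).tolist())
    print("obs",np.array(obs)/(4.5 if n=="scene" else 4)+((350,90) if n=="scene" else (90,120)))
    a=np.linspace(0,6.28,60)
    for z in (.058,.070):
        q=proj(p,np.c_[fx+.025*np.cos(a),fy+.025*np.sin(a),0*a+z]); print(" collar top",z,q.min(0).round(1),q.max(0).round(1))
E
```

```text
scene 1.645 [[406.6, 107.4]]
scene 1.695 [[403.8, 108.5]]
scene 1.745 [[401.1, 109.6]]
scene 1.8 [[398.2, 111.0]]
obs [400.         108.22222222]
 collar top 0.058 [395.7 134.4] [422.3 154.6]
 collar top 0.07 [396.6 130.1] [423.6 150.4]
top 1.645 [[168.3, 228.9]]
top 1.695 [[171.7, 229.3]]
top 1.745 [[175.2, 229.5]]
top 1.8 [[179.0, 229.6]]
obs [175.  229.5]
 collar top 0.058 [170.7 194.6] [197.6 221.3]
 collar top 0.07 [169.  194.2] [196.3 221.2]
```

```bash
python3 -c "
from workcell import order; print(order.close_job())"
```

```text
the job is handed in; nothing more can be done
None
```

I put the brass wide-hole collar over the pin and pressed it down until the sleeve reached its stop. Then I swung the keeper by its knob to the closed stop, let go, moved the arm clear and handed the job in at about 15 s.

**Checks on the result:**
- **Sleeve:** the force rose sharply to about 72 N at the bottom of the push, well under the 120 N limit. Pictures showed only a thin red rim under the collar, and its top edge lay close to where a collar top at 58 mm should appear.
- **Keeper:** it met a 17 N reaction at the stop. After release, the knob's position in both the scene and top pictures fitted a joint value of about 1.745.
- **Release:** the tool force read about zero at the last check, and the arm had moved clear of everything.

**Disagreements:**
- **Cameras:** the scene and top cameras differed by about 4 mm on the fixture's position. I used the top value, checked it with the wrist camera, and the fit went cleanly.
- **Keeper start:** the keeper started at about 0.36 rad rather than fully open.
- **Sleeve friction:** while the sleeve moved down, the vertical force changed by only about 3 N, less than the stated 9 N friction. I relied on the stop force and the pictures to confirm the sleeve was home.

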